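# Rig the prayer-bell machine and test-start it

### The job

Hang every bell that is there on a D-ring of its own on the bell machine, pushing the snap hook over the ring's bar until the gate has snapped shut behind it, and put the cover whose holes fit the dowel pins on the open drive box, fully home. The cover that does not fit is left lying flat on the table. Once the bells hang and the drive is covered, and not before, press the start button fully down and let it spring back; leave the clay pot and the copper pot alone.

Things in the scene. Friction and masses are not known exactly. Their poses are not given: they have to be found in the camera images.
- machine: electric bell machine, fixed: steel base plate (x -85 to 85, y -390 to 300, 10 mm thick); beam on posts at y 284 and -164, front face at x 50, z 180 to 210 mm, with four D-rings; striker shaft below it (x 58 to 85, z under 95); open drive box; start box at the -y end. Origin: on the table under the rings' bars; x from rings to beam, y along the beam.
- ring_1 (a point): D-ring: middle of its outer bar, round, 10 mm thick, 195 mm above the table, along y (46 mm wide inside), held level 50 mm in front of the beam by two arms along +x. Axes as the machine's: +x from bar to beam. A bell's saddle point lies here when it hangs, its axes turned as these (nose and gate in the hole, back on the -x side).
- ring_2 (a point): D-ring: middle of its outer bar, round, 10 mm thick, 195 mm above the table, along y (46 mm wide inside), held level 50 mm in front of the beam by two arms along +x. Axes as the machine's: +x from bar to beam. A bell's saddle point lies here when it hangs, its axes turned as these (nose and gate in the hole, back on the -x side).
- ring_3 (a point): D-ring: middle of its outer bar, round, 10 mm thick, 195 mm above the table, along y (46 mm wide inside), held level 50 mm in front of the beam by two arms along +x. Axes as the machine's: +x from bar to beam. A bell's saddle point lies here when it hangs, its axes turned as these (nose and gate in the hole, back on the -x side).
- ring_4 (a point): D-ring: middle of its outer bar, round, 10 mm thick, 195 mm above the table, along y (46 mm wide inside), held level 50 mm in front of the beam by two arms along +x. Axes as the machine's: +x from bar to beam. A bell's saddle point lies here when it hangs, its axes turned as these (nose and gate in the hole, back on the -x side).
- drive_seat (a point): centre of the top rim of the open drive box (90 mm in x, 120 mm in y), 70 mm above the table; axes as the machine's. Three 10 mm dowel pins with bevelled tips stand 16 mm above the rim at (x, y) = (-30, -44), (30, -44), (0, 44) mm. The right cover, seated, has its origin here and its axes along these.
- cover_1: aluminium cover, 90 (x) x 120 (y) x 8 mm, 0.28 kg, three 12.5 mm holes: two near the -y edge, one near the +y edge. Two covers of one outline; only one fits the pins (look, or try: the other stays 16 mm high on the pin tips). Origin: centre of underside, z up. Handle on top, along x: bar 60 long, 12 wide, z 28 to 38 mm, at the middle. Lies flat at first.
- cover_2: aluminium cover, 90 (x) x 120 (y) x 8 mm, 0.28 kg, three 12.5 mm holes: two near the -y edge, one near the +y edge. Two covers of one outline; only one fits the pins (look, or try: the other stays 16 mm high on the pin tips). Origin: centre of underside, z up. Handle on top, along x: bar 60 long, 12 wide, z 28 to 38 mm, at the middle. Lies flat at first.
- start (a joint): spring push button on the start box, 32 mm across, pressed straight down: 0 = up, 0.006 = fully down (m); fully down takes 5 N; springs back when let go.
- start_top (a point): centre of the top of the start button, 83 mm above the table when up.
- bell_1: brass bell, 76 mm across the mouth, 74 mm high, a flat steel snap hook rigid on top: 180 mm in all, 0.43 kg. May be absent. Stands on its mouth at first. Origin: centre of the mouth, z up. Hook in the x-z plane, 12 mm thick along y. To grip: crown tab, 44 mm along x, z 152 to 180 mm. Hook's back at x -24 to -15 mm; nose at x 15 to 24 mm, tip at z 134 mm; below the nose the spring gate.
- bell_2: brass bell, 76 mm across the mouth, 74 mm high, a flat steel snap hook rigid on top: 180 mm in all, 0.43 kg. May be absent. Stands on its mouth at first. Origin: centre of the mouth, z up. Hook in the x-z plane, 12 mm thick along y. To grip: crown tab, 44 mm along x, z 152 to 180 mm. Hook's back at x -24 to -15 mm; nose at x 15 to 24 mm, tip at z 134 mm; below the nose the spring gate.
- bell_3: brass bell, 76 mm across the mouth, 74 mm high, a flat steel snap hook rigid on top: 180 mm in all, 0.43 kg. May be absent. Stands on its mouth at first. Origin: centre of the mouth, z up. Hook in the x-z plane, 12 mm thick along y. To grip: crown tab, 44 mm along x, z 152 to 180 mm. Hook's back at x -24 to -15 mm; nose at x 15 to 24 mm, tip at z 134 mm; below the nose the spring gate.
- bell_4: brass bell, 76 mm across the mouth, 74 mm high, a flat steel snap hook rigid on top: 180 mm in all, 0.43 kg. May be absent. Stands on its mouth at first. Origin: centre of the mouth, z up. Hook in the x-z plane, 12 mm thick along y. To grip: crown tab, 44 mm along x, z 152 to 180 mm. Hook's back at x -24 to -15 mm; nose at x 15 to 24 mm, tip at z 134 mm; below the nose the spring gate.
- bell_1_saddle (a point): where a ring's bar lies when bell_1 hangs: 145 mm above its origin, in the crown's vee (apex at 152). To clip: with this point about 21 mm above the bar and the hook outside the ring, move to the ring's +x: nose over the bar, bar pushing the gate in, till above the bar; then lower 21 mm, and the gate snaps shut under the bar.
- bell_2_saddle (a point): where a ring's bar lies when bell_2 hangs: 145 mm above its origin, in the crown's vee (apex at 152). To clip: with this point about 21 mm above the bar and the hook outside the ring, move to the ring's +x: nose over the bar, bar pushing the gate in, till above the bar; then lower 21 mm, and the gate snaps shut under the bar.
- bell_3_saddle (a point): where a ring's bar lies when bell_3 hangs: 145 mm above its origin, in the crown's vee (apex at 152). To clip: with this point about 21 mm above the bar and the hook outside the ring, move to the ring's +x: nose over the bar, bar pushing the gate in, till above the bar; then lower 21 mm, and the gate snaps shut under the bar.
- bell_4_saddle (a point): where a ring's bar lies when bell_4 hangs: 145 mm above its origin, in the crown's vee (apex at 152). To clip: with this point about 21 mm above the bar and the hook outside the ring, move to the ring's +x: nose over the bar, bar pushing the gate in, till above the bar; then lower 21 mm, and the gate snaps shut under the bar.
- bell_1_gate (a joint): gate of bell_1's hook: 0 = shut, grows as its top end is pushed in (to the bell's -x), at most 0.8 rad. Hinged at x 16, z 98 mm, 36 mm long, closes the +x side from there up to the nose. 2 to 5 N at its top end opens it; it springs shut by itself.
- bell_2_gate (a joint): gate of bell_2's hook: 0 = shut, grows as its top end is pushed in (to the bell's -x), at most 0.8 rad. Hinged at x 16, z 98 mm, 36 mm long, closes the +x side from there up to the nose. 2 to 5 N at its top end opens it; it springs shut by itself.
- bell_3_gate (a joint): gate of bell_3's hook: 0 = shut, grows as its top end is pushed in (to the bell's -x), at most 0.8 rad. Hinged at x 16, z 98 mm, 36 mm long, closes the +x side from there up to the nose. 2 to 5 N at its top end opens it; it springs shut by itself.
- bell_4_gate (a joint): gate of bell_4's hook: 0 = shut, grows as its top end is pushed in (to the bell's -x), at most 0.8 rad. Hinged at x 16, z 98 mm, 36 mm long, closes the +x side from there up to the nose. 2 to 5 N at its top end opens it; it springs shut by itself.
- clay_pot: bystander: cream clay pot in a green basket, 156 mm across, 158 mm high. Leave alone.
- lota: bystander: copper water pot, 86 mm across, 76 mm high. Leave alone.
There are look-alikes about, which are no part of the job. What is shaped like the bell_4 but turquoise is not meant. Leave any pink look-alike of the bell_3 alone.

How it is judged:
By the outcome, as a careful person would: the job done as asked, in the order asked, and still so for the second after the job is handed in, with the robot touching nothing.
Of bell_1, bell_2, bell_3, bell_4 only 3 to 4 are there at a start; the rules pass over those that are not, and their reading is None.
At some moment in a run one of bell_1, bell_2, bell_3, bell_4, cover_1, cover_2 may be knocked a few centimetres aside while the robot is not near it.
It also fails if it takes over 210 s, if anything falls off the work surface, if the arm or the gripper's body presses on something with over 40 N, if the wrist force passes 120 N, or if a joint passes its speed limit or range.

### The arm

A 6-joint arm with a two-finger parallel gripper is mounted at the origin on the work surface. World frame = base frame: x ahead of the robot, y to its left, z up, the work surface at z = 0. Lengths are in mm, angles in rad, forces in N, time in s.
With the tool pointing down it reaches from about 300 to 775 mm from the base axis. Payload 14.6 kg.
Tool frame: the origin (TCP) lies on the mounting face of the last link; the fingertips stand 199 mm ahead of it and the grasp point (between the pads) lies 180 mm ahead of it; z points along the fingers, y is the line along which they close (so a half turn about z gives the same grasp; the last joint's range is limited). The gripper opens to 94 mm and grips with 3 to 60 N. Pads are 16 mm wide; open, the fingers measure 119 mm over their backs; the gripper's body (75 mm by 177 mm) begins 78 mm behind the grasp point.
Start: joints at [1.192, 0.3, 1.521, -0, 1.321, -0.067], TCP at [168.723, 523.473, 404.646] pointing down, gripper open.
Joint ranges: [-3.03, 3.03], [-0.79, 2.21], [0.23, 2.52], [-1.04, 4.18], [0, 3.07], [-2.55, 2.55]. Speed limits (rad/s): [2.22, 2.22, 2.57, 3.14, 3.14, 3.14].

### API

Orientations are given as [roll, pitch, yaw] about the fixed x, y, z axes, in that order (R = Rz(yaw) Ry(pitch) Rx(roll)).
In Python, from cell import manip gives the robot as it stands. The module is installed in compiled form; this text tells all that it offers.
- The arm moves only by the shell command python3 -m creep 'ROWS' [FORCE]. ROWS is a JSON object of lists of equal length, an entry for each row: "slide": the shift along the world's x, y, z in cm, a list of three; "turn": the turn about the world's z in rad; "claw": the opening, from 0 (shut) to 1 (fully open). A call has 1 to 8 rows; each row shifts and turns the commanded pose from where the row before left it; what a row does not reach is not made up. A row lasts 1/8 s, in which the tool goes at most 62.5 mm and 10.7 degrees, less where a joint would pass 70% of its speed; a pose out of reach is approached as far as the arm can. A call with a gripper value outside its range is refused whole. The fingers move at their own pace and stop on an object; FORCE is the grip in N (left out, the last holds). Time passes only in rows, so rows that do not move let the fingers close. It gives the time, the measured TCP pose, the force, the opening and the grip force at its end, in the units of the state.
- manip.read_state(): the state, without advancing time (a new reading comes with each control period).
- manip.camera(name): name is "side" or "top"; returns (picture, depth): 400x640x3 uint8, red, green, blue; 400x640 float32, mm along the optical axis (not along the pixel's ray), 0 where there is no reading.
- manip.calibration(name): a dict with "intrinsics" (3x3 intrinsics, pixels), "pose" (4x4, takes a point from camera to world coordinates). Camera axes: x right, y up, looking along -z (the intrinsics and any distortion apply to the point x, -y, -z); pixel columns grow to the right and rows downward; lengths in mm; the calibration is good to about 2 mm. A picture is of the moment at which its call begins. calibration takes no time and is no camera call.
- manip.sign_off(): hands the job in; it is judged then, once.
Trained networks look in the newest picture that a camera, given by its name, has taken for a name from the list of things; names that differ only in an ending like _2 or _b are one class to them, and where a whole thing is asked for, a point or a joint stands for the part that bears it (a point fixed in the world has none). Each returns a list of dicts, best first, with "score" (0 to 1); they miss things now and then, are a little off and sometimes report something else, mostly with a low value. They report only what shows in the picture. A call takes as long as a camera call. They do not tell look-alikes from the thing itself.
- manip.cut_out(query, camera): "mask" (400x640 bool, what is visible of it) and "position" ([column, row] in pixels, amid what is visible of it).
The state is a dict: "clock": time; "joints": joint angles; "qd": joint speeds; "effort": joint torques, N m; "eef_pos": TCP position; "eef_rot": TCP orientation; "wrist_force": force on the tool from outside, world axes, zero at the start; "moment": the same for the moment, N m; "finger_gap": finger opening in mm; "finger_force": force on a finger pad.
Only numpy, scipy, OpenCV 4.12 (cv2) and the standard library are available. Lean on these libraries where they do the work, as an engineer would, in place of code of your own. Each camera call takes 0.05 s, during which the arm holds its last target. There are 200 camera calls.

## Working session

There is one attempt and no reset: what is moved stays moved. The work goes in short steps, Python scripts to look and compute and a shell command to move; the robot and the scene stay as the last step left them, time stands still between calls to the robot, and variables do not carry over. Pictures are saved under pics/ and viewed, at most 14 in all, crops included, and the job is handed in when it is done.

```bash
mkdir -p pics
cat > h.py <<'E'
from cell import manip
import numpy as np, cv2
def save(img,n): cv2.imwrite(f'pics/{n}.png',img[:,:,::-1])
def cloud(name,depth):
    c=manip.calibration(name);K=np.array(c['intrinsics']);T=np.array(c['pose'])
    v,u=np.mgrid[0:depth.shape[0],0:depth.shape[1]]
    d=depth.astype(float)
    p=np.stack([(u-K[0,2])/K[0,0]*d,-(v-K[1,2])/K[1,1]*d,-d],-1)
    w=p@T[:3,:3].T+T[:3,3]; w[depth<=0]=np.nan
    return w
E
python3 - <<'E'
from h import *
s=manip.read_state();print({k:np.round(v,3) for k,v in s.items()})
for n in ['top','side']:
    c=manip.calibration(n);print(n,np.round(c['intrinsics'],1),np.round(c['pose'],3),[k for k in c])
    im,d=manip.camera(n);save(im,n+'0');np.save(n+'0.npy',d);np.save(n+'0i.npy',im)
    for q in ['bell_1','cover_1','machine','clay_pot','lota','start']:
        for r in manip.cut_out(q,n): print(n,q,round(r['score'],2),np.round(r['position']),r['mask'].sum())
E
```

```text
{'clock': np.float64(0.0), 'joints': array([ 1.192,  0.3  ,  1.522,  0.   ,  1.321, -0.067]), 'qd': array([ 0.002,  0.001, -0.   , -0.002, -0.003, -0.001]), 'effort': array([-0.0000e+00, -5.3180e+01, -3.5272e+01,  7.1000e-02,  2.5000e-02,
       -0.0000e+00]), 'eef_pos': array([168.705, 523.456, 404.077]), 'eef_rot': array([-3.14, -0.  ,  2.83]), 'wrist_force': array([-0.416,  0.431, -0.057]), 'moment': array([ 0.029,  0.008, -0.025]), 'finger_force': np.float64(0.0), 'finger_gap': np.float64(94.33)}
top [[362.8   0.  324.4]
 [  0.  362.8 202. ]
 [  0.    0.    1. ]] [[ 1.000000e-03  9.820000e-01 -1.900000e-01  2.426310e+02]
 [-1.000000e+00 -1.000000e-03 -1.100000e-02 -9.890000e-01]
 [-1.100000e-02  1.900000e-01  9.820000e-01  1.354701e+03]
 [ 0.000000e+00  0.000000e+00  0.000000e+00  1.000000e+00]] ['intrinsics', 'pose']
top bell_1 0.95 [229. 227.] 392
top bell_1 0.82 [320. 245.] 362
top bell_1 0.8 [251. 257.] 412
top bell_1 0.78 [262. 222.] 358
top bell_1 0.75 [291. 226.] 317
top cover_1 0.77 [415. 240.] 771
top cover_1 0.72 [360. 226.] 776
top cover_1 0.42 [428. 171.] 49
top machi
[... 209 characters left out ...]
e-01 -2.900000e-01  1.451470e+02]
 [-4.520000e-01  6.810000e-01 -5.770000e-01 -6.770900e+02]
 [-2.000000e-03  6.460000e-01  7.640000e-01  1.017776e+03]
 [ 0.000000e+00  0.000000e+00  0.000000e+00  1.000000e+00]] ['intrinsics', 'pose']
side bell_1 0.9 [281. 191.] 530
side bell_1 0.75 [239. 177.] 632
side bell_1 0.58 [277. 231.] 673
side bell_1 0.57 [254. 151.] 592
side cover_1 0.93 [314. 259.] 1094
side cover_1 0.84 [332. 325.] 1467
side cover_1 0.47 [372. 208.] 12217
side machine 0.68 [370. 211.] 12371
side clay_pot 0.9 [296. 117.] 1370
side lota 0.78 [396. 365.] 1139
side lota 0.46 [258. 150.] 509
side lota 0.29 [335. 327.] 1475
side start 0.69 [422. 282.] 98
side start 0.49 [274. 164.] 392
```

Run:
```python
from h import *
a=np.load('top0i.npy');b=np.load('side0i.npy')
save(cv2.resize(a[100:300,190:490],(800,533),interpolation=cv2.INTER_CUBIC),'topc')
save(cv2.resize(b[80:400,180:500],(600,600),interpolation=cv2.INTER_CUBIC),'sidec')
```

```text
(no output)
```

View pics/topc.png

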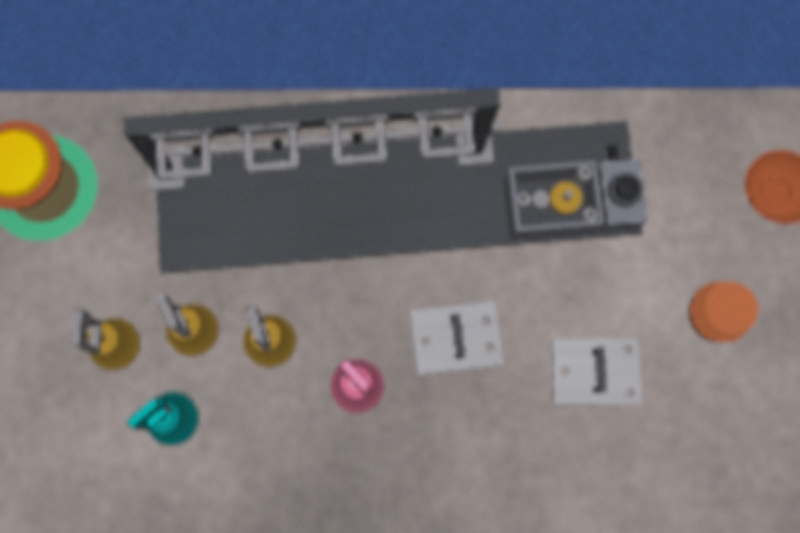

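View pics/sidec.png

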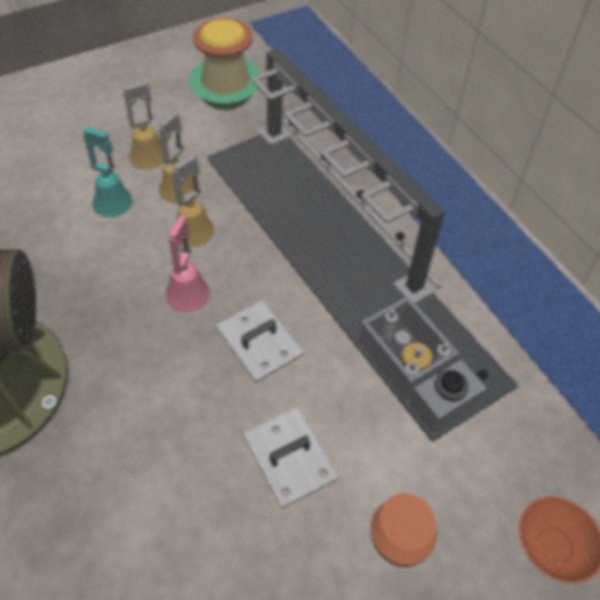

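Run:
```python
from h import *
D={n:np.load(n+'0.npy') for n in ['top','side']}; I={n:np.load(n+'0i.npy') for n in D}
W={n:cloud(n,D[n]) for n in D}
for n in W:
    t=W[n][...,2]; print(n,'table z',np.nanmedian(t[(abs(t)<15)]))
# bells
for n in W:
    for r in manip.cut_out('bell_1',n):
        m=cv2.dilate(r['mask'].astype(np.uint8),np.ones((5,5)))>0
        p=W[n][m]; q=p[(p[:,2]>150)&(p[:,2]<190)]
        b=p[(p[:,2]>8)&(p[:,2]<70)]
        col=np.median(I[n][r['mask']],0)
        if len(q)<5: print(n,r['position'],len(q),col);continue
        u,s,v=np.linalg.svd(q[:,:2]-q[:,:2].mean(0))
        print(n,np.round(r['position']),col,'tab',q.mean(0).round(1),len(q),'yaw',round(np.arctan2(v[0,1],v[0,0]),2),(s/np.sqrt(len(q))).round(1),'body',np.nanmean(b,0).round(), 'zmax',np.nanmax(p[:,2]).round(1))
# machine
P=np.concatenate([W[n].reshape(-1,3) for n in W])
for n in W:
    p=W[n].reshape(-1,3); s=p[(p[:,2]>185)&(p[:,2]<225)&(p[:,0]>450)&(abs(p[:,1])<500)]
    print(n,len(s),s.min(0),s.max(0))
for i,c in [('a',(slice(155,275),slice(205,345)))]:
    save(cv2.resize(I['top'][c],None,fx=5.7,fy=4.9,interpolation=cv2.INTER_CUBIC),'tb')
save(cv2.resize(I['side'][120:260,215:315],(571,600)[::1] if 0 else (430,600),interpolation=cv2.INTER_CUBIC),'sb')
```

```text
top table z 1.3639236770388834
side table z 0.4663396062553602
top [229. 227.] [112.   92.   52.5] tab [399.2 357.9 172.6] 82 yaw 3.1 [13.2  3.5] body [396. 346.  37.] zmax 184.7
top [320. 245.] [138.  91. 105.] tab [340.3  17.  176.6] 58 yaw -2.38 [13.2  3.5] body [337.  16.  37.] zmax 184.7
top [251. 257.] [ 10. 105. 104.] tab [296.6 271.9 173.2] 76 yaw 2.33 [13.7  3.7] body [293. 261.  36.] zmax 184.6
top [262. 222.] [116.  98.  54.] tab [418.9 247.4 174.5] 64 yaw -2.68 [13.8  3.5] body [415. 239.  37.] zmax 185.5
top [291. 226.] [116.  97.  51.] tab [402.9 138.9 176.3] 62 yaw -2.89 [13.6  3.7] body [398. 134.  36.] zmax 184.9
side [281. 191.] [125. 108.  88.] tab [399.5 119.8 168.9] 150 yaw -2.02 [45.3 10.1] body [414. 151.  38.] zmax 183.5
side [239. 177.] [ 69. 109. 106.] tab [299.4 270.8 167.6] 122 yaw -0.8 [13.9  3.1] body [297. 258.  37.] zmax 183.1
side [277. 231.] [146.  96. 108.] tab [343.   13.4 170.4] 111 yaw -2.44 [14.3  3.2] body [345.  14.  37.] zmax 182.0
side [254. 151.] [125. 109.  89.] tab [403.1 351.1 166.9] 129 yaw -1.56 [26.4 13.3] body [399. 342.  39.] zmax 182.8
top 1931 [ 584.20247434 -163.27123475  185.34020748] [698.14102625 302.70385527 217.80963009]
side 4320 [ 588.47267294 -342.9750454   185.01013979] [1408.83177352  499.61769422  224.95666303]
```

View pics/sb.png

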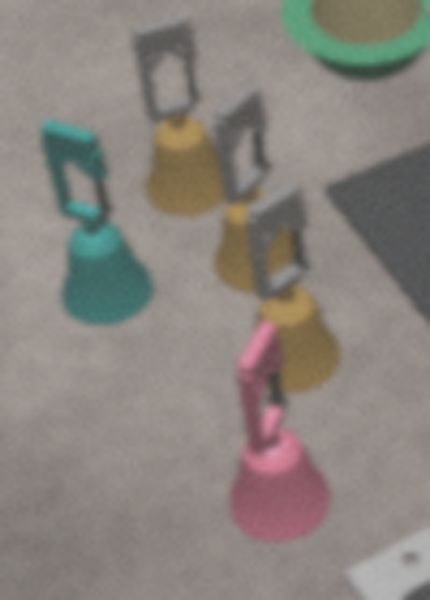

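```bash
cat > m.py <<'E'
from h import *
from scipy.optimize import least_squares
def boxd(q,c,h):
    d=np.abs(q-c)-h
    return np.linalg.norm(np.maximum(d,0),axis=1)+np.minimum(d.max(1),0)
def fit_tab(p,x0,yaw0):
    # box 44x12, z 152..180 ; p points z>150
    def f(v):
        c,s=np.cos(v[2]),np.sin(v[2]); d=p[:,:2]-v[:2]
        q=np.stack([c*d[:,0]+s*d[:,1],-s*d[:,0]+c*d[:,1],p[:,2]-v[3]],1)
        return boxd(q,np.array([0,0,166.]),np.array([22,6,14.]))
    r=least_squares(f,[*x0,yaw0,0],loss='soft_l1',f_scale=2)
    return r.x,np.sqrt(np.mean(r.fun**2))
E
python3 - <<'E'
from m import *
W={n:cloud(n,np.load(n+'0.npy')) for n in ['top','side']}
for b in [(401,354,-.04),(419,245,.46),(402,137,.25)]:
    for n in W:
        p=W[n].reshape(-1,3); s=p[(p[:,2]>156)&(np.linalg.norm(p[:,:2]-b[:2],axis=1)<40)&(p[:,2]<195)]
        x,e=fit_tab(s,b[:2],b[2]); print(b,n,len(s),x.round(2),e.round(2))
for n in W:
    p=W[n].reshape(-1,3); p=p[~np.isnan(p[:,0])]
    s=p[(p[:,2]>200)&(p[:,2]<222)&(p[:,0]>580)&(p[:,0]<720)&(p[:,1]>-200)&(p[:,1]<330)]
    # ring+beam
    b=s[s[:,2]>206]; 
    r=cv2.minAreaRect(b[:,:2].astype(np.float32)); v=np.linalg.svd(b-b.mean(0))[2][0]
    yaw=np.arctan2(-v[0],v[1]) if v[1]>0 else np.arctan2(v[0],-v[1]); print(n,'beam',r,yaw,np.median(b[:,2]))
    c,sn=np.cos(yaw),np.sin(yaw)
    s=p[(p[:,2]>183)&(p[:,2]<206)&(p[:,0]>560)&(p[:,0]<720)&(p[:,1]>-200)&(p[:,1]<330)]
    mx=c*s[:,0]+sn*s[:,1]; my=-sn*s[:,0]+c*s[:,1]
    print('x',np.histogram(mx,np.arange(570,700,4)))
    k=np.percentile(mx,2); 
    print('y hist arms'); h=np.histogram(my,np.arange(-180,320,6)); print([(int(a),int(b)) for a,b in zip(h[1],h[0])])
E
```

```text
(401, 354, -0.04) top 74 [ 3.9955e+02  3.6103e+02 -5.0000e-02  4.6000e-01] 1.61
(401, 354, -0.04) side 99 [ 4.0376e+02  3.5173e+02 -5.0000e-02  1.1200e+00] 3.1
(419, 245, 0.46) top 60 [4.2023e+02 2.5022e+02 4.3000e-01 3.1000e-01] 1.85
(419, 245, 0.46) side 95 [423.33 251.73   0.47  -0.85] 1.32
(402, 137, 0.25) top 60 [4.0579e+02 1.4017e+02 2.8000e-01 1.3800e+00] 1.54
(402, 137, 0.25) side 108 [ 4.0859e+02  1.4240e+02  2.7000e-01 -3.2000e-01] 1.39
top beam ((661.7261352539062, 69.87918090820312), (38.165218353271484, 466.8305969238281), 4.5830888748168945) 0.08175635861123647 210.23504550000735
x (array([  0,   0,   0,   0,   0,   0,   0,   0,  73, 100,  71,  29,  29,
        26,  29,  26,  28,  27,  24,  30,  42, 167, 117,   5,   9,   5,
         7,   1,   2,   0,   0,   0]), array([570, 574, 578, 582, 586, 590, 594, 598, 602, 606, 610, 614, 618,
       622, 626, 630, 634, 638, 642, 646, 650, 654, 658, 662, 666, 670,
       674, 678, 682, 686, 690, 694, 698]))
y hist arms
[(-180, 26), (-174, 21), (-168, 10), (-162, 10), (-156, 8), (-150, 8), (-144, 9), (-138, 12), (-132, 10), (-126, 
[... 1445 characters left out ...]
 (-96, 9), (-90, 7), (-84, 10), (-78, 12), (-72, 40), (-66, 25), (-60, 10), (-54, 13), (-48, 15), (-42, 9), (-36, 13), (-30, 15), (-24, 10), (-18, 25), (-12, 36), (-6, 7), (0, 0), (6, 5), (12, 9), (18, 7), (24, 7), (30, 8), (36, 27), (42, 32), (48, 9), (54, 6), (60, 13), (66, 11), (72, 11), (78, 13), (84, 10), (90, 16), (96, 37), (102, 10), (108, 3), (114, 1), (120, 7), (126, 5), (132, 8), (138, 6), (144, 16), (150, 34), (156, 15), (162, 9), (168, 7), (174, 12), (180, 8), (186, 12), (192, 6), (198, 13), (204, 34), (210, 16), (216, 3), (222, 2), (228, 1), (234, 7), (240, 6), (246, 2), (252, 0), (258, 0), (264, 0), (270, 0), (276, 0), (282, 0), (288, 0), (294, 0), (300, 0), (306, 0), (312, 0)]
```

Run:
```python
from m import *
W={n:cloud(n,np.load(n+'0.npy')) for n in ['top','side']}
for b in [(401,358,-.04),(421,250,.46),(406,141,.25)]:
    for n in W:
        p=W[n].reshape(-1,3); s=p[(p[:,2]>154)&(np.linalg.norm(p[:,:2]-b[:2],axis=1)<32)&(p[:,2]<188)]
        x,e=fit_tab(s,b[:2],b[2]); 
        c,sn=np.cos(x[2]),np.sin(x[2]); d=s[:,:2]-b[:2]
        a=c*d[:,0]+sn*d[:,1]; t=-sn*d[:,0]+c*d[:,1]
        print(b,n,len(s),x.round(2),e.round(2),'along pct',np.percentile(a,[2,10,50,90,98]).round(1),'across',np.percentile(t,[2,10,50,90,98]).round(1))
        # body circle: z 5..40
        s=p[(p[:,2]>6)&(p[:,2]<25)&(np.linalg.norm(p[:,:2]-b[:2],axis=1)<60)]
        f=lambda v: np.linalg.norm(s[:,:2]-v[:2],axis=1)-v[2]
        r=least_squares(f,[*b[:2],36],loss='soft_l1',f_scale=2); print('   body',len(s),r.x.round(1))
```

```text
(401, 358, -0.04) top 78 [ 3.9954e+02  3.6100e+02 -5.0000e-02  4.6000e-01] 1.57 along pct [-23.1 -19.5  -0.9  16.   19.7] across [-4.2 -3.8 -1.4  5.1  7.2]
   body 96 [401.  360.6  33. ]
(401, 358, -0.04) side 107 [ 4.0305e+02  3.6198e+02 -2.0000e-02  1.8000e-01] 1.88 along pct [-20.5 -16.9   2.3  20.4  24.5] across [-5.9 -4.1 -0.6  3.7  7.2]
   body 93 [403.  360.1  31. ]
(421, 250, 0.46) top 60 [4.2023e+02 2.5022e+02 4.3000e-01 3.1000e-01] 1.85 along pct [-23.1 -21.   -2.4  15.1  19.3] across [-6.2 -5.7 -1.7  3.5  4.8]
   body 105 [421.5 250.8  33.5]
(421, 250, 0.46) side 101 [423.29 251.68   0.48  -0.85] 1.31 along pct [-20.1 -18.8  -0.4  19.2  23.9] across [-8.3 -6.6 -4.6  1.7  4.5]
   body 71 [422.6 250.6  30.4]
(406, 141, 0.25) top 60 [4.0554e+02 1.4025e+02 2.5000e-01 1.3000e+00] 1.54 along pct [-24.1 -21.5  -4.1  15.5  19.5] across [-6.5 -6.1 -1.3  4.1  5. ]
   body 106 [406.  140.7  33.4]
(406, 141, 0.25) side 115 [ 4.0852e+02  1.4226e+02  2.7000e-01 -3.2000e-01] 1.4 along pct [-20.6 -17.9   0.4  19.   23.8] across [-7.7 -6.8 -4.3  1.3  3.4]
   body 83 [408.9 141.3  31.9]
```

```bash
python3 -m creep '{"slide":[[3,-4.8,0],[3,-4.8,0],[3,-4.8,0],[3,-4.8,0],[3,-4.8,0],[3,-4.8,0],[3,-4.8,0],[2.8,-4.6,0]],"turn":[0.1,0.1,0.1,0.1,0.1,0.07,0,0],"claw":[0.6,0.6,0.6,0.6,0.6,0.6,0.6,0.6]}' 30
python3 -m creep '{"slide":[[0,0,0],[0,0,0]],"turn":[0,0],"claw":[0.6,0.6]}'
python3 - <<'E'
from m import *
W={n:cloud(n,np.load(n+'0.npy')) for n in ['top','side']}
I={n:np.load(n+'0i.npy') for n in W}
for n in W:
    for r in manip.cut_out('cover_1',n):
        if r['mask'].sum()>2000 or r['mask'].sum()<300: continue
        p=W[n][r['mask']]
        q=p[(p[:,2]>3)&(p[:,2]<16)]
        R=cv2.minAreaRect(q[:,:2].astype(np.float32))
        h=p[(p[:,2]>26)&(p[:,2]<48)]
        v=np.linalg.svd(h[:,:2]-h[:,:2].mean(0))[2][0]
        print(n,np.round(r['position']),'rect',np.round(R[0],1),np.round(R[1],1),round(R[2],1),'handle',h.mean(0).round(1),np.arctan(v[1]/v[0]).round(3),'mid',((np.percentile(q,2,axis=0)+np.percentile(q,98,axis=0))/2).round(1))
a=cv2.resize(I['top'][205:260,335:440],(600,314),interpolation=cv2.INTER_CUBIC)
b=cv2.resize(I['side'][230:355,280:370],(432,600),interpolation=cv2.INTER_CUBIC)[:,:200+232]
c=np.zeros((600,800,3),np.uint8); c[:,368:]=b; c[:193,:368]=cv2.resize(a,(368,193)); save(c,'cov')
E
```

```text
clock: 1.8
eef_pos: [407.4, 139.7, 404.9]
eef_rot: [-3.142, 0.001, -2.884]
wrist_force: [1.0, 1.6, 0.4]
finger_gap: 56.7
finger_force: 0.0
clock: 2.05
eef_pos: [406.5, 141.7, 404.6]
eef_rot: [3.141, -0.0, -2.884]
wrist_force: [-0.9, -0.1, -0.3]
finger_gap: 56.3
finger_force: 0.0
top [415. 240.] rect [ 361.5 -314.2] [ 85.6 124.8] 0.0 handle [ 361.1 -313.5   37.9] 0.04 mid [ 360.7 -314.2    9. ]
top [360. 226.] rect [ 408.7 -122.1] [ 90.2 120.4] 6.5 handle [ 407.3 -121.5   37.5] 0.124 mid [ 408.2 -121.6    8.9]
side [314. 259.] rect [ 410.8 -120. ] [ 91.1 123.6] 6.6 handle [ 410.4 -122.1   36.2] 0.114 mid [ 411.1 -121.2    7.9]
side [332. 325.] rect [ 364.5 -313.4] [120.5  91.2] 89.9 handle [ 363.1 -313.9   36.3] -0.009 mid [ 364.3 -313.9    7.7]
```

View pics/cov.png

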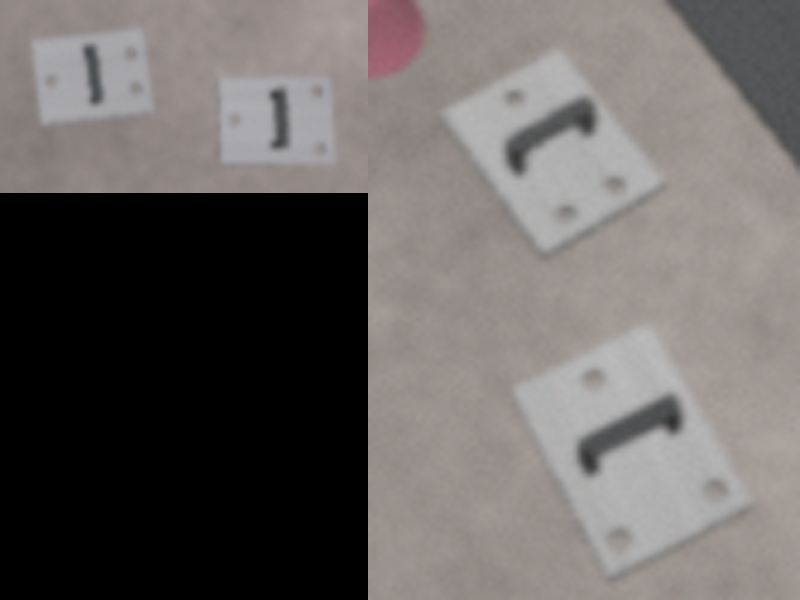

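```bash
python3 -m creep '{"slide":[[0,0,-2.4],[0,0,-2.4],[0,0,0],[0,0,0],[0,0,0],[0,0,0],[0,0,0],[0,0,0]],"turn":[0,0,0,0,0,0,0,0],"claw":[0.6,0.6,0.6,0,0,0,0,0]}' 40
python3 - <<'E'
from m import *
for n in ['top','side']:
    im,d=manip.camera(n); W=cloud(n,d); p=W.reshape(-1,3)
    s=p[(np.linalg.norm(p[:,:2]-[407,141],axis=1)<70)&(p[:,2]>5)]
    print(n,len(s))
    b=s[(s[:,2]>6)&(s[:,2]<25)]
    r=least_squares(lambda v: np.linalg.norm(b[:,:2]-v,axis=1)-33,[407,141],loss='soft_l1'); print(len(b),r.x)
    np.save('i'+n,im)
    save(cv2.resize(im[120:280,200:360],(600,600),interpolation=cv2.INTER_CUBIC),'g'+n)
E
```

```text
clock: 3.15
eef_pos: [406.7, 141.5, 356.7]
eef_rot: [3.141, 0.0, -2.883]
wrist_force: [0.5, -0.1, -4.4]
finger_gap: 11.6
finger_force: 40.0
top 1668
4 [386.42311239  51.24501859]
side 2833
78 [408.25359252 141.65707247]
```

View pics/gside.png

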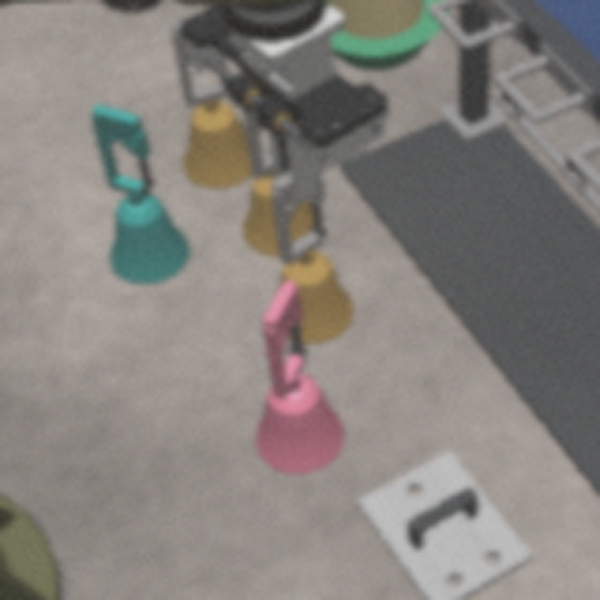

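```bash
python3 -m creep '{"slide":[[0,0,2.4],[0,0,2.4],[0,0,2.4],[3.55,-3.45,0],[3.55,-3.45,0],[3.55,-3.45,0],[3.6,-3.5,0],[0,0,0]],"turn":[0,0,0,-0.05,-0.05,-0.05,-0.028,0],"claw":[0,0,0,0,0,0,0,0]}' 40
python3 -m creep '{"slide":[[0,0,0],[0,0,0],[0,0,0]],"turn":[0,0,0],"claw":[0,0,0]}'
cat > chk.py <<'E'
from m import *
import sys
tag=sys.argv[1]; y=float(sys.argv[2])   # ring y
yaw=.0805;c,s=np.cos(yaw),np.sin(yaw)
for n in ['top','side']:
    im,d=manip.camera(n); p=cloud(n,d).reshape(-1,3)
    mx=c*p[:,0]+s*p[:,1]; my=-s*p[:,0]+c*p[:,1]
    q=np.stack([mx,my,p[:,2]],1)
    b=q[(p[:,2]>65)&(p[:,2]<105)&(abs(my-y)<60)&(mx<640)&(mx>450)]
    if len(b)>10:
        r=least_squares(lambda v: np.linalg.norm(b[:,:2]-v[:2],axis=1)-v[2],[b[:,0].mean(),y,30],loss='soft_l1'); print(n,'bell m',len(b),r.x.round(1),'zmin',np.percentile(b[:,2],2))
    g=q[(abs(p[:,2]-195)<10)&(abs(my-y)<18)&(mx>595)&(mx<625)]
    if len(g)>5: print(n,'bar mx',len(g),np.median(g[:,0]).round(1),np.median(g[:,2]).round(1))
    save(cv2.resize(im[100:240,200:380] if n=='top' else im[80:240,260:440],(800,600),interpolation=cv2.INTER_CUBIC),tag+n)
E
python3 chk.py c1 -41
```

```text
clock: 4.25
eef_pos: [550.7, 0.8, 427.0]
eef_rot: [-3.142, -0.002, -3.065]
wrist_force: [0.5, -1.0, -4.8]
finger_gap: 11.9
finger_force: 40.0
clock: 4.62
eef_pos: [548.9, 3.6, 428.9]
eef_rot: [-3.142, 0.0, -3.06]
wrist_force: [1.2, 0.5, -4.7]
finger_gap: 11.9
finger_force: 40.0
side bell m 229 [550.9 -41.   33.1] zmin 72.45948832040631
side bar mx 33 608.7 198.5
```

View pics/c1side.png

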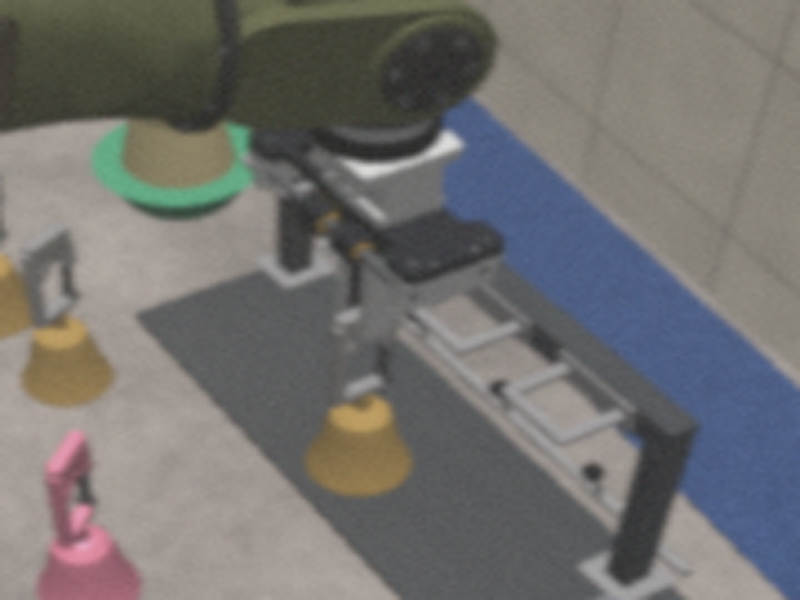

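```bash
python3 -m creep '{"slide":[[1.5,0.12,0],[1.1,0.09,0],[0.9,0.07,0],[0.9,0.07,0],[0.9,0.07,0],[0.6,0.05,0],[0,0,0],[0,0,0]],"turn":[0,0,0,0,0,0,0,0],"claw":[0,0,0,0,0,0,0,0]}' 40
python3 chk.py c2 -41
```

```text
clock: 5.72
eef_pos: [608.3, 7.7, 427.8]
eef_rot: [3.141, -0.001, -3.061]
wrist_force: [-1.3, -0.5, -11.1]
finger_gap: 11.5
finger_force: 40.0
side bell m 228 [610.2 -41.4  33.4] zmin 70.71753690280481
side bar mx 31 608.5 197.0
```

View pics/c2side.png

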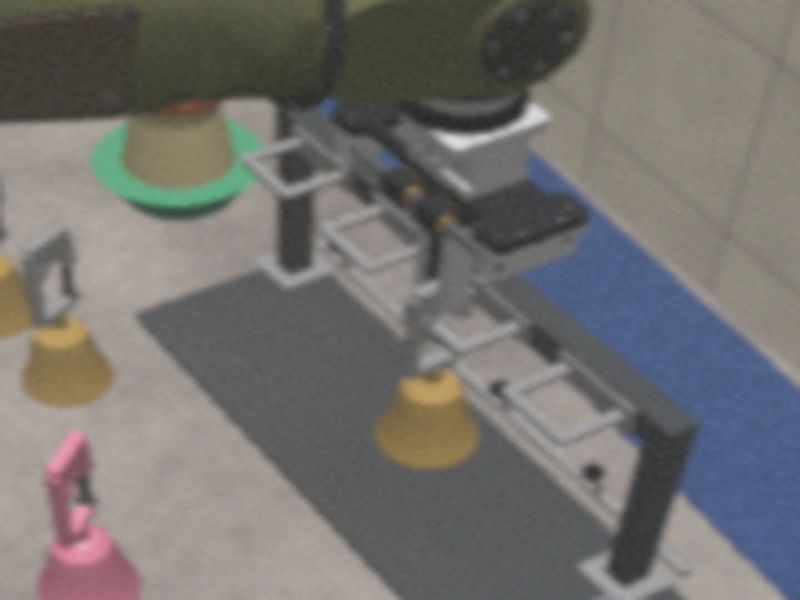

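```bash
python3 -m creep '{"slide":[[0,0,-0.7],[0,0,-0.7],[0,0,-0.6],[0,0,-0.2],[0,0,0],[0,0,0]],"turn":[0,0,0,0,0,0],"claw":[0,0,0,0,0,0]}' 40
```

```text
clock: 6.58
eef_pos: [608.5, 7.7, 408.0]
eef_rot: [-3.141, 0.004, -3.061]
wrist_force: [6.6, 1.2, 4.0]
finger_gap: 11.3
finger_force: 40.0
```

```bash
python3 -m creep '{"slide":[[0,0,0],[0,0,0],[0,0,2],[0,0,4],[-4,0,3],[-5,0,0],[-5,0,0],[0,0,0]],"turn":[0,0,0,0,0,0,0,0],"claw":[0.4,0.4,0.4,0.4,0.4,0.6,0.6,0.6]}' 40
python3 chk.py c3 -41
```

```text
clock: 7.58
eef_pos: [465.9, 7.8, 497.4]
eef_rot: [-3.141, 0.001, -3.061]
wrist_force: [0.0, -0.1, 0.2]
finger_gap: 56.4
finger_force: 0.0
side bell m 210 [611.2 -42.3  27.2] zmin 65.5637166430492
side bar mx 30 607.5 198.5
```

View pics/c3side.png

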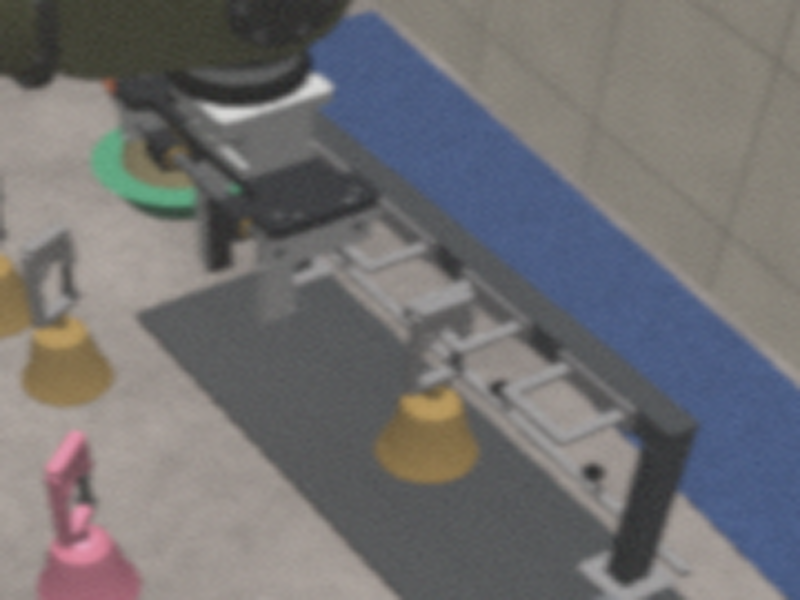

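```bash
cat > bells.py <<'E'
from m import *
for n in ['side','top']:
    im,d=manip.camera(n); p=cloud(n,d).reshape(-1,3)
    for r in manip.cut_out('bell_1',n):
        q=cloud(n,d)[r['mask']]; b=q[(q[:,2]>6)&(q[:,2]<70)]
        if len(b)<20: continue
        m=b.mean(0)[:2]
        s=p[(p[:,2]>6)&(p[:,2]<25)&(np.linalg.norm(p[:,:2]-m,axis=1)<60)]
        if len(s)<20: continue
        R=least_squares(lambda v: np.linalg.norm(s[:,:2]-v,axis=1)-32,m,loss='soft_l1',f_scale=2).x
        t=p[(p[:,2]>154)&(p[:,2]<188)&(np.linalg.norm(p[:,:2]-R,axis=1)<32)]
        print(n,np.median(im[r['mask']],0),'body',R.round(1),'tab',[*map(lambda a:np.round(a,2),fit_tab(t,R,.2))] if len(t)>20 else '')
E
python3 bells.py
```

```text
side [128. 110.  84.] body [601.6  -5.2] tab [array([6.1161e+02, 7.3000e-01, 1.2000e-01, 5.1800e+00]), np.float64(2.18)]
side [132. 114.  93.] body [403.8 361.4] tab [array([ 4.0371e+02,  3.6227e+02, -3.0000e-02,  3.0000e-02]), np.float64(1.83)]
side [ 75. 117. 113.] body [299.9 276.1] tab [array([293.62, 268.47,  -0.8 ,   4.02]), np.float64(3.0)]
side [134. 116.  91.] body [424. 251.] tab [array([ 4.2313e+02,  2.5122e+02,  4.5000e-01, -1.4000e-01]), np.float64(1.38)]
side [155. 102. 115.] body [345.3  19.1] tab [array([343.9 ,  18.72,   0.73,  -0.59]), np.float64(1.21)]
top [117.  98.  56.] body [420.9 249.3] tab [array([420.9 , 250.46,   0.48,   1.84]), np.float64(1.48)]
top [113.5  95.   57.5] body [401.  359.6] tab [array([ 4.0101e+02,  3.6086e+02, -2.0000e-02,  4.6000e-01]), np.float64(1.42)]
```

```bash
python3 -m creep '{"slide":[[-0.9,5,0],[-0.9,5,0],[-0.9,5,-1],[-0.9,5,-2.5],[-0.8,4.3,-2.5],[0,0,-3.3],[0,0,0],[0,0,0]],"turn":[0.08,0.08,0.08,0.08,0.06,0,0,0],"claw":[0.6,0.6,0.6,0.6,0.6,0.6,0.6,0.6]}' 40
python3 -m creep '{"slide":[[0,0,-2.4],[0,0,-2.4],[0,0,0],[0,0,0],[0,0,0],[0,0,0],[0,0,0],[0,0,0]],"turn":[0,0,0,0,0,0,0,0],"claw":[0.6,0.6,0.6,0,0,0,0,0]}' 40
```

```text
clock: 8.88
eef_pos: [424.8, 250.5, 404.8]
eef_rot: [-3.142, 0.001, -2.682]
wrist_force: [0.5, 0.6, 0.4]
finger_gap: 56.5
finger_force: 0.0
clock: 9.88
eef_pos: [424.2, 250.7, 355.7]
eef_rot: [3.141, 0.0, -2.681]
wrist_force: [0.7, -1.8, -4.5]
finger_gap: 11.7
finger_force: 40.0
```

```bash
python3 -m creep '{"slide":[[0,0,2.4],[0,0,2.4],[0,0,2.4],[2.9,-3.4,0],[2.9,-3.4,0],[2.9,-3.5,0],[3,-3.5,0],[0,0,0]],"turn":[0,0,0,-0.1,-0.1,-0.1,-0.08,0],"claw":[0,0,0,0,0,0,0,0]}' 40
python3 -m creep '{"slide":[[0,0,0],[0,0,0],[0,0,0]],"turn":[0,0,0],"claw":[0,0,0]}'
python3 chk.py d1 69
```

```text
clock: 10.88
eef_pos: [542.5, 110.6, 426.6]
eef_rot: [-3.141, -0.002, -3.065]
wrist_force: [-0.3, 1.0, -5.2]
finger_gap: 11.9
finger_force: 40.0
clock: 11.25
eef_pos: [540.9, 113.3, 427.8]
eef_rot: [3.142, 0.0, -3.06]
wrist_force: [0.2, 0.1, -4.2]
finger_gap: 11.7
finger_force: 40.0
side bell m 212 [550.4  68.1  32.7] zmin 72.57950622487868
side bar mx 24 609.6 198.1
```

```bash
python3 -m creep '{"slide":[[1.5,0.12,0],[1.1,0.09,0],[0.9,0.07,0],[0.9,0.07,0],[0.9,0.07,0],[0.85,0.07,0],[0,0,0],[0,0,0]],"turn":[0,0,0,0,0,0,0,0],"claw":[0,0,0,0,0,0,0,0]}' 40
python3 -m creep '{"slide":[[0,0,-0.7],[0,0,-0.7],[0,0,-0.6],[0,0,-0.2],[0,0,0],[0,0,0]],"turn":[0,0,0,0,0,0],"claw":[0,0,0,0,0,0]}' 40
```

```text
clock: 12.35
eef_pos: [602.7, 117.6, 426.8]
eef_rot: [-3.142, -0.001, -3.061]
wrist_force: [-1.7, -0.2, -10.2]
finger_gap: 11.7
finger_force: 40.0
clock: 13.1
eef_pos: [602.8, 117.5, 405.9]
eef_rot: [3.142, 0.001, -3.061]
wrist_force: [1.4, -0.0, -3.5]
finger_gap: 11.4
finger_force: 40.0
```

```bash
python3 -m creep '{"slide":[[0,0,0],[0,0,0],[0,0,2],[0,0,4],[-4,0,3],[-5,0,0],[-5,0,0],[0,0,0]],"turn":[0,0,0,0,0,0,0,0],"claw":[0.4,0.4,0.4,0.4,0.4,0.6,0.6,0.6]}' 40
python3 bells.py; python3 chk.py d3 69
```

```text
clock: 14.1
eef_pos: [460.4, 117.6, 496.8]
eef_rot: [3.141, 0.002, -3.061]
wrist_force: [0.3, 0.4, 0.5]
finger_gap: 56.2
finger_force: 0.0
side [126. 108.  82.] body [595.5 -22.5] tab [array([594.  ,  21.52,  23.66,   5.61]), np.float64(0.94)]
side [ 73. 114. 111.] body [299.7 275.2] tab [array([300.48, 275.25,  -0.85,  -0.37]), np.float64(1.51)]
side [126. 108.  80.] body [581.2  96.7] tab [array([563.09, 104.38,   6.74,   5.97]), np.float64(1.76)]
side [152. 100. 113.] body [345.3  19. ] tab [array([343.8 ,  18.44,   0.74,  -0.36]), np.float64(0.97)]
top [138.  86. 103.] body [342.4  16.4] tab [array([342.16,  17.64,   0.73,   0.94]), np.float64(1.48)]
top [112.  90.  45.] body [581.4  -9.9] tab 
top [ 10.  112.5 112. ] body [297.  276.5] tab [array([297.73, 274.  ,  -0.83,   0.77]), np.float64(1.85)]
top [113.  94.  55.] body [400.7 359.8] tab [array([ 4.0027e+02,  3.6093e+02, -6.0000e-02,  1.7000e+00]), np.float64(1.72)]
top bell m 13 [611.9  63.8  27.7] zmin 65.16061087035432
side bell m 192 [611.4  67.4  27.2] zmin 65.18429288790642
side bar mx 33 607.9 197.8
```

View pics/d3side.png

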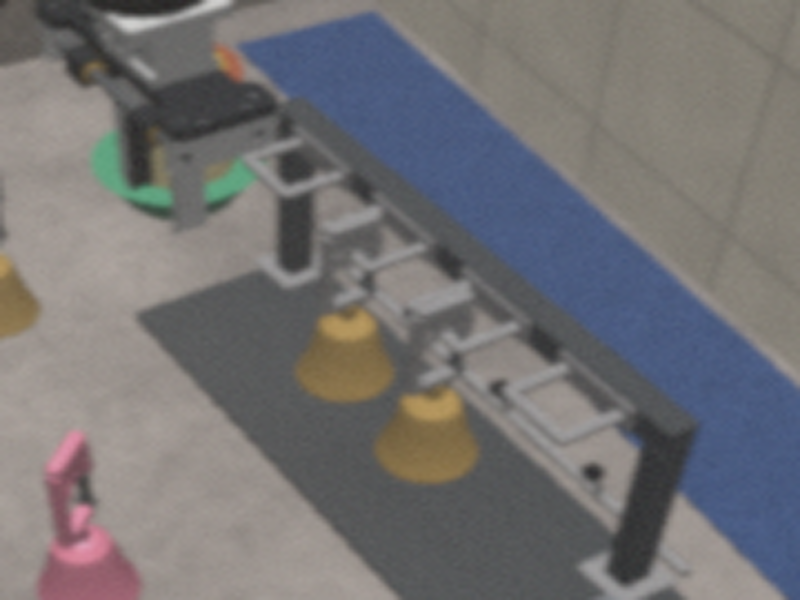

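```bash
python3 -m creep '{"slide":[[-1.2,5,0],[-1.2,5,0],[-1.2,5,-1],[-1.2,5,-2.5],[-1.1,4.3,-2.5],[0,0,-3.2],[0,0,0],[0,0,0]],"turn":[-0.03,-0.03,-0.03,-0.025,0,0,0,0],"claw":[0.6,0.6,0.6,0.6,0.6,0.6,0.6,0.6]}' 40
python3 -m creep '{"slide":[[0,0,-2.4],[0,0,-2.4],[0,0,0],[0,0,0],[0,0,0],[0,0,0],[0,0,0],[0,0,0]],"turn":[0,0,0,0,0,0,0,0],"claw":[0.6,0.6,0.6,0,0,0,0,0]}' 40
```

```text
clock: 15.4
eef_pos: [404.3, 360.4, 404.8]
eef_rot: [3.141, 0.001, 3.106]
wrist_force: [0.2, -0.6, 0.4]
finger_gap: 56.7
finger_force: 0.0
clock: 16.4
eef_pos: [403.7, 360.7, 355.8]
eef_rot: [3.141, 0.0, 3.107]
wrist_force: [0.1, -2.0, -4.1]
finger_gap: 11.6
finger_force: 40.0
```

```bash
python3 -m creep '{"slide":[[0,0,2.4],[0,0,2.4],[0,0,2.4],[3.2,-3.4,0],[3.2,-3.4,0],[3.2,-3.5,0],[3.2,-3.5,0],[0,0,0]],"turn":[0,0,0,0.03,0.03,0.03,0.025,0],"claw":[0,0,0,0,0,0,0,0]}' 40
python3 -m creep '{"slide":[[0,0,0],[0,0,0],[0,0,0]],"turn":[0,0,0],"claw":[0,0,0]}'
python3 chk.py e1 179.5
```

```text
clock: 17.4
eef_pos: [533.3, 220.3, 426.5]
eef_rot: [-3.141, -0.002, -3.064]
wrist_force: [-0.0, -0.2, -5.5]
finger_gap: 11.5
finger_force: 40.0
clock: 17.77
eef_pos: [531.3, 223.2, 427.7]
eef_rot: [3.142, -0.0, -3.06]
wrist_force: [-0.0, 0.0, -3.3]
finger_gap: 11.6
finger_force: 40.0
top bell m 25 [531.2 243.1  99.9] zmin 75.09298540060112
side bell m 196 [546.  178.7  32.8] zmin 71.37225817299861
side bar mx 25 610.2 198.0
```

```bash
python3 -m creep '{"slide":[[1.5,0.12,0],[1.1,0.09,0],[0.9,0.07,0],[0.9,0.07,0],[0.9,0.07,0],[1.05,0.09,0],[0,0,0],[0,0,0]],"turn":[0,0,0,0,0,0,0,0],"claw":[0,0,0,0,0,0,0,0]}' 40
python3 chk.py e2 179.5
python3 -m creep '{"slide":[[0,0,-0.7],[0,0,-0.7],[0,0,-0.3],[0,0,0],[0,0,0]],"turn":[0,0,0,0,0],"claw":[0,0,0,0,0]}' 40
```

```text
clock: 18.88
eef_pos: [595.2, 227.7, 426.8]
eef_rot: [-3.141, -0.001, -3.061]
wrist_force: [-1.9, -0.1, -11.9]
finger_gap: 11.9
finger_force: 40.0
top bell m 14 [597.7 189.4  50.1] zmin 70.11519681551778
side bell m 191 [609.1 178.   32.3] zmin 73.12852562741685
side bar mx 27 609.0 197.6
clock: 19.6
eef_pos: [595.3, 227.7, 411.1]
eef_rot: [3.141, 0.001, -3.061]
wrist_force: [1.2, -0.8, -5.3]
finger_gap: 11.6
finger_force: 40.0
```

```bash
python3 -m creep '{"slide":[[0,0,-0.3],[0,0,-0.2],[0,0,0],[0,0,0]],"turn":[0,0,0,0],"claw":[0,0,0,0]}' 40
python3 -m creep '{"slide":[[0,0,0],[0,0,0],[0,0,2],[0,0,4],[-4,0,3],[-5,0,0],[-5,0,0],[0,0,0]],"turn":[0,0,0,0,0,0,0,0],"claw":[0.4,0.4,0.4,0.4,0.4,0.6,0.6,0.6]}' 40
```

```text
clock: 20.1
eef_pos: [595.3, 227.7, 405.8]
eef_rot: [3.141, 0.001, -3.061]
wrist_force: [2.2, 1.1, -4.3]
finger_gap: 11.9
finger_force: 40.0
clock: 21.1
eef_pos: [452.8, 227.7, 496.8]
eef_rot: [3.141, 0.001, -3.06]
wrist_force: [0.4, 0.3, 0.8]
finger_gap: 56.4
finger_force: 0.0
```

```bash
python3 -m creep '{"slide":[[-1,-5.5,0],[-1,-5.5,0],[-1,-5.5,0],[-1,-5.5,0],[-1,-5.5,0],[-1,-5.5,0],[-1,-5.5,0],[-1,-5.5,0]],"turn":[-0.02,-0.02,-0.02,-0.015,0,0,0,0],"claw":[0.6,0.6,0.6,0.6,0.6,0.6,0.6,0.6]}' 40
cat > seat.py <<'E'
from m import *
import sys
yaw=.0805;c,s=np.cos(yaw),np.sin(yaw)
for n in ['top','side']:
    im,d=manip.camera(n); W=cloud(n,d); p=W.reshape(-1,3)
    for r in manip.cut_out('cover_1',n):
        if r['mask'].sum()>2000 or r['mask'].sum()<300: continue
        k=W[r['mask']]; q=k[(k[:,2]>3)&(k[:,2]<16)]; h=k[(k[:,2]>30)&(k[:,2]<46)]
        if len(q)<50: continue
        R=cv2.minAreaRect(q[:,:2].astype(np.float32)); o=''
        if len(h)>10:
            v=np.linalg.svd(h[:,:2]-h[:,:2].mean(0))[2][0]; o=(h.mean(0).round(1),np.arctan(v[1]/v[0]).round(3))
        print(n,np.round(r['position']),'rect',np.round(R[0],1),np.round(R[1],1),round(R[2],1),'handle',o)
    q=np.stack([c*p[:,0]+s*p[:,1],-s*p[:,0]+c*p[:,1],p[:,2]],1)
    g=q[(abs(q[:,2]-70)<5)&(q[:,0]>530)&(q[:,0]<680)&(q[:,1]<-190)&(q[:,1]>-400)]
    if len(g)>20: print(n,'rim',len(g),np.percentile(g[:,:2],[1,3,50,97,99],axis=0).round(1).tolist(),cv2.minAreaRect(g[:,:2].astype(np.float32)))
    g=q[(q[:,2]>78)&(q[:,2]<96)&(q[:,0]>540)&(q[:,0]<680)&(q[:,1]<-200)&(q[:,1]>-420)]
    print(n,'high',np.round(g,0).astype(int).tolist() if len(g)<90 else len(g))
    np.save('i'+n,im); np.save('d'+n,d)
E
python3 seat.py
```

```text
clock: 22.1
eef_pos: [374.9, -214.7, 496.0]
eef_rot: [-3.141, 0.001, -3.137]
wrist_force: [1.3, 0.0, -0.6]
finger_gap: 56.4
finger_force: 0.0
top [361. 226.] rect [ 408.7 -122.9] [ 89.1 117.1] 7.6 handle (array([ 407.4, -121.5,   37.9]), np.float64(0.1))
top rim 315 [[530.3, -399.3], [531.0, -397.2], [577.7, -342.5], [618.0, -242.7], [620.0, -242.3]] ((595.0441284179688, -304.3249206542969), (130.02159118652344, 190.86575317382812), 0.01951136626303196)
top high 116
side [315. 262.] rect [ 411.1 -120. ] [ 91.5 123.5] 6.8 handle (array([ 410.8, -121.7,   36.5]), np.float64(0.112))
side [337. 325.] rect [ 364.3 -312.9] [ 91.1 121. ] 0.0 handle (array([ 362.9, -313.8,   37. ]), np.float64(0.009))
side rim 510 [[530.8, -397.2], [531.5, -393.2], [571.2, -326.8], [662.0, -215.9], [669.3, -206.5]] ((604.3909301757812, -298.19805908203125), (147.98548889160156, 202.67523193359375), 0.2865186333656311)
side high 195
```

```bash
python3 -m creep '{"slide":[[-1.2,-5,0],[0,-4.9,0],[0,0,-5],[0,0,-6],[0,0,-6],[0,0,-5],[0,0,-2],[0,0,0]],"turn":[0.002,0,0,0,0,0,0,0],"claw":[0.6,0.6,0.6,0.6,0.6,0.6,0.6,0.6]}' 40
python3 - <<'E'
from m import *
yaw=.0805;c,s=np.cos(yaw),np.sin(yaw)
for n in ['top','side']:
    p=cloud(n,np.load(n+'0.npy')).reshape(-1,3); im=np.load(n+'0i.npy').reshape(-1,3)
    q=np.stack([c*p[:,0]+s*p[:,1],-s*p[:,0]+c*p[:,1],p[:,2]],1)
    ok=(q[:,0]>500)&(q[:,0]<720)&(q[:,1]<-180)&(q[:,1]>-480)
    g=q[ok&(abs(q[:,2]-71)<6)]
    for a,nm in [(0,'x'),(1,'y')]:
        h=np.histogram(g[:,a],np.arange(500,720,5) if a==0 else np.arange(-450,-180,5)); print(n,nm,[(int(b),int(v)) for v,b in zip(*h) if v>2])
    h=q[ok&(q[:,2]>79)&(q[:,2]<100)]; print('high',h.round(0).astype(int).tolist() if len(h)<120 else len(h))
E
```

```text
clock: 23.3
eef_pos: [363.9, -310.5, 254.7]
eef_rot: [3.14, -0.002, -3.133]
wrist_force: [-0.7, -0.2, 0.4]
finger_gap: 56.6
finger_force: 0.0
top x [(525, 23), (530, 57), (535, 21), (540, 25), (545, 23), (550, 19), (555, 15), (560, 10), (565, 17), (570, 12), (575, 13), (580, 11), (585, 14), (590, 14), (595, 22), (600, 19), (605, 23), (610, 42), (615, 48), (655, 4)]
top y [(-425, 12), (-420, 12), (-415, 13), (-410, 14), (-405, 12), (-400, 12), (-395, 14), (-390, 16), (-385, 25), (-380, 18), (-375, 25), (-365, 19), (-360, 33), (-355, 10), (-350, 7), (-345, 19), (-340, 8), (-335, 5), (-330, 7), (-325, 4), (-320, 6), (-315, 6), (-310, 4), (-305, 7), (-300, 5), (-295, 6), (-290, 5), (-285, 5), (-280, 6), (-275, 5), (-270, 7), (-265, 10), (-260, 8), (-255, 13), (-250, 25), (-245, 23)]
high [[679, -196, 98], [669, -196, 92], [666, -196, 90], [663, -196, 88], [659, -202, 98], [658, -205, 100], [659, -209, 97], [660, -213, 93], [659, -217, 94], [658, -199, 90], [658, -202, 90], [660, -207, 85], [661, -211, 81], [658, -214, 87], [606, -343, 85], [604, -345, 91], [605, -350, 86], [604, -344, 80
[... 1694 characters left out ...]
40, 34), (545, 31), (550, 35), (555, 38), (560, 28), (565, 26), (570, 27), (575, 21), (580, 16), (585, 16), (590, 18), (595, 24), (600, 30), (605, 27), (610, 37), (615, 69), (620, 26), (660, 14), (665, 4), (670, 3)]
side y [(-425, 22), (-420, 34), (-415, 31), (-410, 22), (-405, 22), (-400, 19), (-395, 17), (-390, 10), (-385, 17), (-380, 18), (-375, 23), (-365, 34), (-360, 51), (-355, 27), (-350, 26), (-345, 15), (-340, 12), (-335, 12), (-330, 8), (-325, 9), (-320, 11), (-315, 12), (-310, 7), (-305, 11), (-300, 9), (-295, 9), (-290, 7), (-285, 9), (-280, 8), (-275, 8), (-270, 10), (-265, 18), (-260, 16), (-255, 11), (-250, 44), (-245, 32), (-220, 13), (-210, 4), (-205, 3), (-200, 4)]
high 194
```

```bash
python3 -m creep '{"slide":[[0,0,-2],[0,0,-1.5],[0,0,0],[0,0,0]],"turn":[0,0,0,0],"claw":[0.6,0.6,0.6,0.6]}' 40
python3 - <<'E'
from m import *
yaw=.0805;c,s=np.cos(yaw),np.sin(yaw)
for n in ['top','side']:
    p=cloud(n,np.load(n+'0.npy')).reshape(-1,3)
    q=np.stack([c*p[:,0]+s*p[:,1],-s*p[:,0]+c*p[:,1],p[:,2]],1)
    for x,y in [(-30,-44),(30,-44),(0,44)]:
        h=q[(np.linalg.norm(q[:,:2]-[574.5+x,-303+y],axis=1)<13)&(q[:,2]>76)&(q[:,2]<95)]
        if n=='top' or y<0: h=h[h[:,1]>-356]
        print(n,(x,y),len(h),h.mean(0).round(1), (h.mean(0)[:2]-[x,y]).round(1))
    h=q[(np.linalg.norm(q[:,:2]-[575,-398],axis=1)<24)&(q[:,2]>77)&(q[:,2]<95)]
    print('button',len(h),np.median(h,0).round(1),cv2.minEnclosingCircle(h[:,:2].astype(np.float32)))
E
```

```text
clock: 23.8
eef_pos: [363.5, -311.4, 221.4]
eef_rot: [-3.141, 0.001, -3.134]
wrist_force: [-0.6, -0.4, 0.4]
finger_gap: 56.7
finger_force: 0.0
top (-30, -44) 8 [ 542.6 -345.9   84.8] [ 572.6 -301.9]
top (30, -44) 9 [ 602.7 -347.5   82.8] [ 572.7 -303.5]
top (0, 44) 6 [ 572.2 -257.8   83.6] [ 572.2 -301.8]
button 98 [ 571.3 -397.8   85.5] ((574.0172119140625, -398.45196533203125), 22.917217254638672)
side (-30, -44) 16 [ 544.7 -347.3   81.6] [ 574.7 -303.3]
side (30, -44) 14 [ 604.2 -347.2   83.3] [ 574.2 -303.2]
side (0, 44) 11 [ 575.1 -259.    82.3] [ 575.1 -303. ]
button 157 [ 573.  -398.    85.3] ((575.08935546875, -397.7552490234375), 22.9544620513916)
```

```bash
python3 -m creep '{"slide":[[-0.1,-0.2,-0.8],[0,0,0],[0,0,0],[0,0,0],[0,0,0],[0,0,0],[0,0,0],[0,0,0]],"turn":[0,0,0,0,0,0,0,0],"claw":[0.6,0.6,0,0,0,0,0,0]}' 50
```

```text
clock: 24.8
eef_pos: [362.2, -313.3, 212.7]
eef_rot: [3.141, -0.0, -3.134]
wrist_force: [0.5, 0.9, 1.9]
finger_gap: 11.1
finger_force: 50.0
```

```bash
python3 -m creep '{"slide":[[0,0,4],[0,0,4],[0,0,3.5],[4.7,1.2,0],[4.7,1.2,0],[4.7,1.2,0],[4.7,1.2,0],[4.6,1,0]],"turn":[0,0,0,0.02,0.02,0.02,0.013,0],"claw":[0,0,0,0,0,0,0,0]}' 50
python3 -m creep '{"slide":[[0,0,0],[0,0,0],[0,0,0]],"turn":[0,0,0],"claw":[0,0,0]}'
cat > cov.py <<'E'
from m import *
import sys
zc=float(sys.argv[1])  # expected z of cover top
yaw=.0805;c,s=np.cos(yaw),np.sin(yaw)
for n in ['top','side']:
    im,d=manip.camera(n); p=cloud(n,d).reshape(-1,3)
    q=np.stack([c*p[:,0]+s*p[:,1],-s*p[:,0]+c*p[:,1],p[:,2]],1)
    ok=(abs(q[:,0]-574)<70)&(abs(q[:,1]+303)<85)&(abs(q[:,2]-zc)<5)
    g=q[ok]
    if len(g)>30:
        print(n,len(g),'z',np.median(g[:,2]).round(1),'x',np.percentile(g[:,0],[1,2,98,99]).round(1),'y',np.percentile(g[:,1],[1,2,98,99]).round(1),cv2.minAreaRect(g[:,:2].astype(np.float32)))
    np.save('i'+n,im)
    save(cv2.resize(im[125:225,350:475] if n=='top' else im[200:320,350:500],(750,600),interpolation=cv2.INTER_CUBIC),sys.argv[2]+n)
E
python3 cov.py 123 v1
```

```text
clock: 25.8
eef_pos: [597.7, -254.7, 327.1]
eef_rot: [3.141, -0.001, -3.061]
wrist_force: [0.2, -0.7, -2.8]
finger_gap: 11.2
finger_force: 50.0
clock: 26.18
eef_pos: [595.5, -255.8, 327.8]
eef_rot: [3.142, -0.0, -3.062]
wrist_force: [-0.1, 0.6, -2.4]
finger_gap: 11.5
finger_force: 50.0
side 883 z 122.8 x [529.6 530.  614.4 616.9] y [-363.8 -363.5 -245.6 -244.3] ((574.9569702148438, -303.8932189941406), (121.31267547607422, 91.76631164550781), 89.23411560058594)
```

View pics/v1side.png

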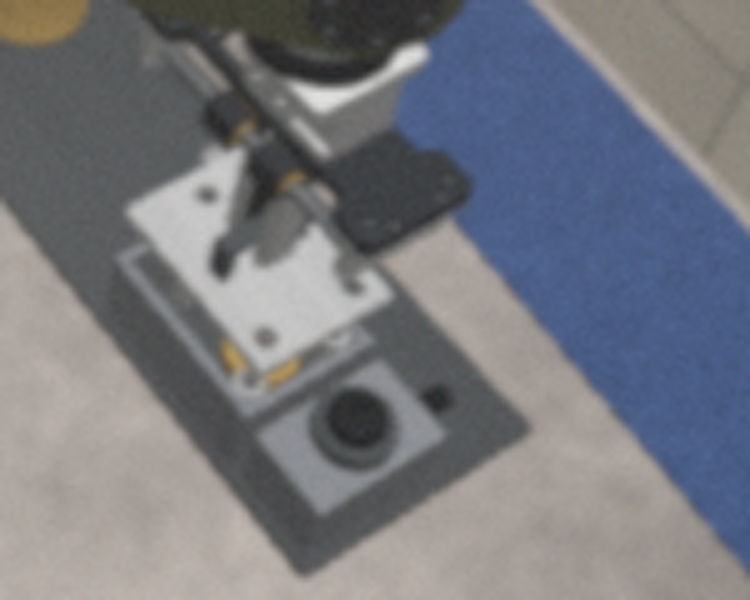

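```bash
python3 -m creep '{"slide":[[0,0.05,-1.3],[0,0,-1],[0,0,-0.3],[0,0,-0.3],[0,0,-0.3],[0,0,0],[0,0,0]],"turn":[0,0,0,0,0,0,0],"claw":[0,0,0,0,0,0,0]}' 50
```

```text
clock: 27.15
eef_pos: [596.3, -254.8, 295.8]
eef_rot: [-3.141, 0.0, -3.061]
wrist_force: [-0.8, -0.4, -2.6]
finger_gap: 11.4
finger_force: 50.0
```

```bash
python3 -m creep '{"slide":[[0,0,-0.3],[0,0,-0.3],[0,0,-0.3],[0,0,-0.2],[0,0,0],[0,0,0]],"turn":[0,0,0,0,0,0],"claw":[0,0,0,0,0,0]}' 50
```

```text
clock: 27.9
eef_pos: [596.2, -254.8, 284.7]
eef_rot: [3.142, 0.0, -3.061]
wrist_force: [0.3, -0.1, -3.1]
finger_gap: 11.2
finger_force: 50.0
```

```bash
python3 -m creep '{"slide":[[0,0,-0.2],[0,0,-0.1],[0,0,0],[0,0,0]],"turn":[0,0,0,0],"claw":[0,0,0,0]}' 50
```

```text
clock: 28.4
eef_pos: [596.2, -254.8, 282.7]
eef_rot: [-3.141, 0.001, -3.061]
wrist_force: [-2.9, 2.1, 6.2]
finger_gap: 11.4
finger_force: 50.0
```

```bash
python3 -m creep '{"slide":[[0,0,0],[0,0,0],[0,0,2],[0,0,5],[-3,0,5],[-6,0,2],[-6,0,0],[-6,0,0]],"turn":[0,0,0,0,0,0,0,0],"claw":[0.4,0.4,0.4,0.4,0.4,0.3,0.2,0]}' 40
python3 -m creep '{"slide":[[-3,0,0],[-3,0,0],[0,0,0],[0,0,0]],"turn":[0,0,0,0],"claw":[0,0,0,0]}' 40
python3 cov.py 78 v2; python3 seat.py | grep rect
python3 - <<'E'
from m import *
yaw=.0805;c,s=np.cos(yaw),np.sin(yaw)
a=np.load('itop.npy');b=np.load('iside.npy')
o=np.zeros((600,800,3),np.uint8)
o[:250]=cv2.resize(a[125:200,235:475],(800,250),interpolation=cv2.INTER_CUBIC)
o[250:]=cv2.resize(b[105:230,270:555],(800,350),interpolation=cv2.INTER_CUBIC); save(o,'all')
for n in ['top','side']:
    im,d=manip.camera(n); p=cloud(n,d).reshape(-1,3)
    q=np.stack([c*p[:,0]+s*p[:,1],-s*p[:,0]+c*p[:,1],p[:,2]],1)
    for y in (-41,69,179.5):
        t=q[(abs(q[:,0]-608)<40)&(abs(q[:,1]-y)<20)&(q[:,2]>212)&(q[:,2]<245)]
        b=q[(abs(q[:,0]-608)<45)&(abs(q[:,1]-y)<45)&(q[:,2]>40)&(q[:,2]<65)]
        print(n,y,'tab',len(t),(t.mean(0).round(1),t[:,2].max().round(1)) if len(t) else '','body',len(b),(b.mean(0).round(1),np.percentile(b[:,2],5)) if len(b) else '')
E
```

```text
clock: 29.4
eef_pos: [384.9, -254.4, 422.9]
eef_rot: [-3.14, 0.002, -3.061]
wrist_force: [0.0, -0.2, 0.8]
finger_gap: 12.3
finger_force: 0.0
clock: 29.9
eef_pos: [327.3, -254.8, 422.3]
eef_rot: [-3.141, 0.001, -3.061]
wrist_force: [0.3, 0.0, 0.4]
finger_gap: 0.7
finger_force: 0.0
top 710 z 78.6 x [528.8 529.1 616.7 617.8] y [-384.6 -381.8 -246.  -244.7] ((573.71142578125, -315.41949462890625), (91.87144470214844, 143.82534790039062), 0.06827107816934586)
side 1090 z 77.5 x [530.7 531.2 619.4 620.2] y [-381.9 -376.9 -244.9 -243.7] ((575.721923828125, -314.5404052734375), (145.2366180419922, 92.1925048828125), 89.63922119140625)
top [359. 225.] rect [ 409.7 -121. ] [ 90.8 115.2] 5.1 handle (array([ 407.8, -121.4,   37.6]), np.float64(0.112))
top -41 tab 51 (array([604.1, -43.1, 228.4]), np.float64(232.8)) body 78 (array([591.5, -41.6,  58.9]), np.float64(51.54162539534489))
top 69 tab 56 (array([605.8,  66.3, 228. ]), np.float64(234.8)) body 78 (array([591.5,  61.5,  58.5]), np.float64(50.98110243865271))
top 179.5 tab 65 (array([605.9, 176. , 226.6]), np.float64(234.8)) body 76 (array([590.9, 167.9,  58.5]), np.float64(51.781457331665024))
side -41 tab 92 (array([608.6, -45.5, 223.7]), np.float64(231.8)) body 116 (array([596.2, -62. ,  57.7]), np.float64(50.57610933923348))
side 69 tab 84 (array([609. ,  64.1, 223.5]), np.float64(232.4)) body 62 (array([608. ,  36.6,  57.9]), np.float64(51.01700766066436))
side 179.5 tab 85 (array([609.6, 174.3, 222.7]), np.float64(234.7)) body 17 (array([628.5, 150.2,  59.1]), np.float64(52.066716511117534))
```

View pics/all.png

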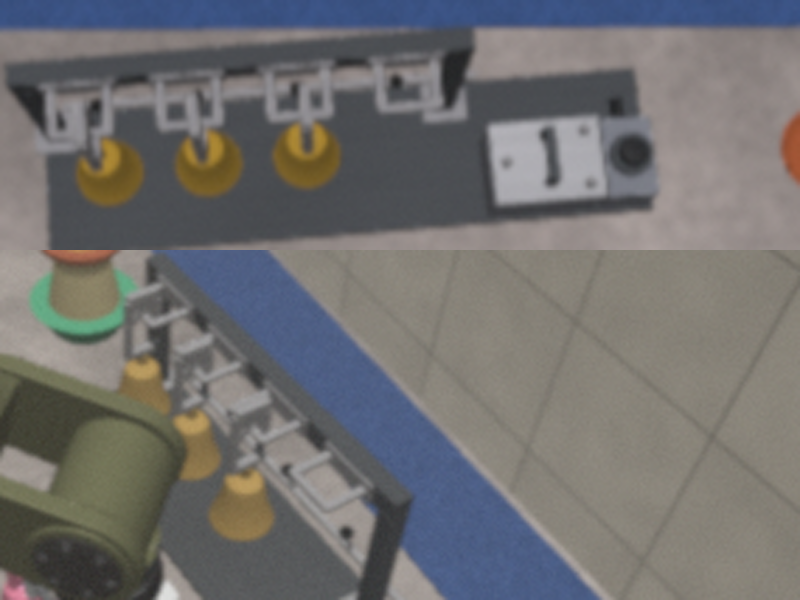

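```bash
python3 -c "
from h import *
im,d=manip.camera('top'); save(im,'fulltop')"
python3 -m creep '{"slide":[[5,-1.7,0],[5,-1.7,0],[5,-1.7,0],[5,-1.7,0],[5,-1.7,0],[2.55,-1,0],[0,0,0],[0,0,0]],"turn":[0,0,0,0,0,0,0,0],"claw":[0,0,0,0,0,0,0,0]}' 40
```

```text
clock: 31.35
eef_pos: [602.1, -349.7, 421.2]
eef_rot: [3.141, -0.0, -3.061]
wrist_force: [-0.3, 0.7, 1.1]
finger_gap: 0.6
finger_force: 0.0
```

View pics/fulltop.png

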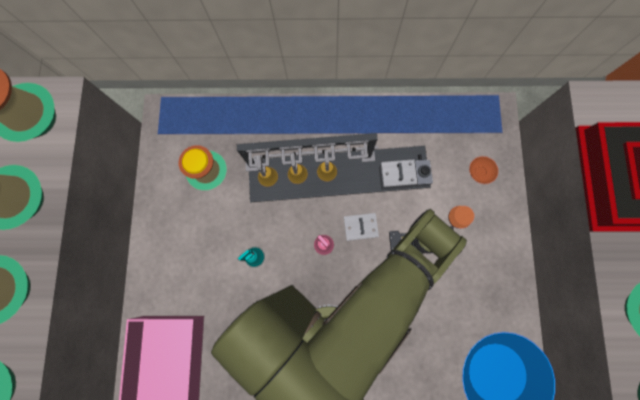

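```bash
python3 -m creep '{"slide":[[0,0,-4],[0,0,-5],[0,0,-4],[0,0,-0.4],[0,0,0],[0,0,0]],"turn":[0,0,0,0,0,0],"claw":[0,0,0,0,0,0]}' 40
python3 -m creep '{"slide":[[0,0,-0.3],[0,0,-0.3],[0,0,-0.3],[0,0,-0.2],[0,0,0],[0,0,0]],"turn":[0,0,0,0,0,0],"claw":[0,0,0,0,0,0]}' 40
```

```text
clock: 32.1
eef_pos: [602.5, -350.0, 289.8]
eef_rot: [-3.14, 0.002, -3.061]
wrist_force: [0.7, -0.1, -0.4]
finger_gap: 0.3
finger_force: 0.0
clock: 32.85
eef_pos: [602.6, -349.9, 280.1]
eef_rot: [-3.139, 0.003, -3.061]
wrist_force: [-9.3, 5.0, 26.5]
finger_gap: 0.7
finger_force: 13.3
```

```bash
python3 -m creep '{"slide":[[0,0,1],[0,0,3],[-3,0,5],[-6,0,3],[-6,0,0],[-6,0,0],[-4,0,0],[0,0,0]],"turn":[0,0,0,0,0,0,0,0],"claw":[0,0,0,0,0,0,0,0]}' 40
python3 - <<'E'
from m import *
yaw=.0805;c,s=np.cos(yaw),np.sin(yaw)
o=np.zeros((400,800,3),np.uint8)
for i,n in enumerate(['top','side']):
    im,d=manip.camera(n); W=cloud(n,d)
    q=np.stack([c*W[...,0]+s*W[...,1],-s*W[...,0]+c*W[...,1],W[...,2]],-1)
    m=(abs(q[...,0]-572)<45)&(abs(q[...,1]+398)<32)&(q[...,2]>60)
    v,u=np.where(m); print(n,u.min(),u.max(),v.min(),v.max())
    g=im.mean(2)
    k=m&(g<45); print('dark',k.sum(),q[k].mean(0).round(1),np.percentile(q[k],[3,97],axis=0).round(1).tolist())
    k=m&(q[...,2]>78)
    print('high',k.sum(),q[k].mean(0).round(1),np.percentile(q[k],[3,50,97],axis=0).round(1).tolist())
    b=m&(abs(q[...,2]-70)<6); print('box',np.percentile(q[b],[2,50,98],axis=0).round(1).tolist())
    u0,v0=int(u.mean()),int(v.mean())
    o[:,400*i:400*i+400]=cv2.resize(im[v0-18:v0+18,u0-18:u0+18],(400,400),interpolation=cv2.INTER_CUBIC); print(u0,v0)
save(o,'btn')
E
```

```text
clock: 33.85
eef_pos: [354.7, -349.9, 394.7]
eef_rot: [-3.142, -0.0, -3.064]
wrist_force: [-0.1, 0.7, 0.3]
finger_gap: 0.3
finger_force: 0.0
top 415 432 160 184
dark 1 [ 566.8 -383.9   92.1] [[566.8, -383.9, 92.1], [566.8, -383.9, 92.1]]
high 92 [ 573.4 -396.3   85.1] [[553.7, -415.4, 78.5], [573.5, -396.0, 85.2], [592.1, -380.4, 91.9]]
box [[529.9, -422.5, 64.1], [560.3, -392.0, 67.2], [615.7, -370.3, 75.5]]
423 172
side 402 437 272 302
dark 15 [ 567.7 -399.5   84.5] [[560.3, -409.7, 81.0], [578.2, -386.8, 87.8]]
high 133 [ 573.9 -398.2   84.9] [[557.8, -412.8, 78.3], [573.7, -398.5, 85.6], [589.6, -381.4, 89.8]]
box [[532.4, -423.3, 64.1], [559.6, -403.4, 65.9], [615.6, -371.2, 75.7]]
419 287
```

View pics/btn.png

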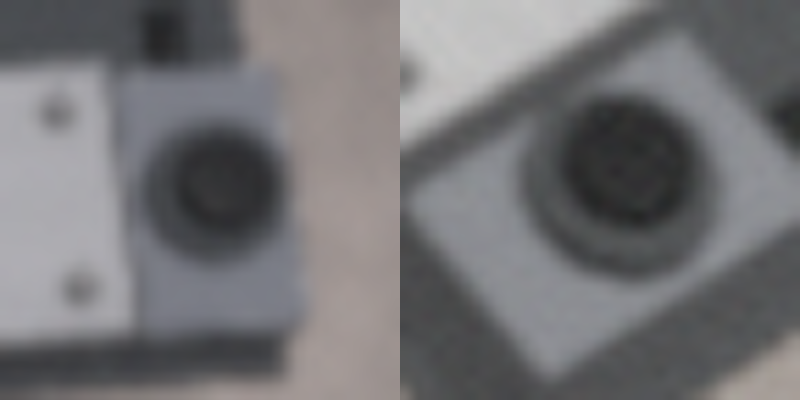

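Run:
```python
from m import *
yaw=.0805;c,s=np.cos(yaw),np.sin(yaw)
def ray(n,u,v,z):
    C=manip.calibration(n);K=np.array(C['intrinsics']);T=np.array(C['pose'])
    d=T[:3,:3]@np.array([(u-K[0,2])/K[0,0],-(v-K[1,2])/K[1,1],-1]); o=T[:3,3]
    w=o+d*(z-o[2])/d[2]; return w.round(1),np.round([c*w[0]+s*w[1],-s*w[0]+c*w[1]],1)
for n,u,v in [('side',421.5,282.9),('top',424,169.9)]: print(n,ray(n,u,v,83))
# reference: cover holes/pins same way; threshold-based dark centroid
for n in ['top','side']:
    im,d=manip.camera(n); 
    u0,v0=(424,170) if n=='top' else (421,283)
    g=im.mean(2)[v0-12:v0+13,u0-12:u0+13]; 
    for th in (55,65): 
        nn,l,st,ce=cv2.connectedComponentsWithStats((g<th).astype(np.uint8)); i=1+np.argmax(st[1:,4]); print(n,th,st[i,4],ce[i]+[u0-12,v0-12],ray(n,*(ce[i]+[u0-12,v0-12]),83))
# cover handle mid via depth for reference
    q=cloud(n,d).reshape(-1,3); q=q[(q[:,2]>100)&(q[:,2]<116)&(abs(q[:,0]-596)<45)&(abs(q[:,1]+255)<20)]; print('handle',len(q),q.mean(0).round(1))
```

```text
side (array([ 606.3, -348.5,   83. ]), array([ 576.3, -396.2]))
top (array([ 606.3, -347.1,   83. ]), array([ 576.4, -394.7]))
top 55 51 [424.52941176 170.49019608] (array([ 604.1, -348.9,   83. ]), array([ 574. , -396.3]))
top 65 69 [424.52173913 170.36231884] (array([ 604.5, -348.9,   83. ]), array([ 574.5, -396.3]))
handle 64 [ 595.7 -256.   108.3]
side 55 89 [420.86516854 283.47191011] (array([ 603.8, -349.2,   83. ]), array([ 573.8, -396.6]))
side 65 111 [420.9009009  283.44144144] (array([ 604. , -349.1,   83. ]), array([ 573.9, -396.6]))
handle 99 [ 596.7 -256.9  106.6]
```

```bash
python3 -m creep '{"slide":[[5,-0.7,0],[5,-0.7,0],[5,-0.7,0],[5,-0.7,0],[5,-0.5,0],[0.2,0,0],[0,0,0],[0,0,0]],"turn":[0,0,0,0,0,0,0,0],"claw":[0.6,0.6,0.6,0.6,0.6,0.6,0.6,0.6]}' 40
python3 -m creep '{"slide":[[0,0,-4],[0,0,-4],[0,0,-2.5],[0,0,0],[0,0,0]],"turn":[0,0,0,0,0],"claw":[0.6,0.6,0.6,0.6,0.6]}' 40
```

```text
clock: 35.05
eef_pos: [607.9, -382.8, 394.9]
eef_rot: [-3.141, 0.0, -3.062]
wrist_force: [-0.3, 0.5, 0.7]
finger_gap: 56.5
finger_force: 0.0
clock: 35.67
eef_pos: [608.4, -383.1, 291.5]
eef_rot: [-3.14, 0.002, -3.062]
wrist_force: [-1.0, 0.4, 0.3]
finger_gap: 56.4
finger_force: 0.0
```

```bash
python3 -m creep '{"slide":[[-0.1,0.05,-0.4],[0,0,-0.3],[0,0,-0.2],[0,0,0],[0,0,0]],"turn":[0,0,0,0,0],"claw":[0.6,0.6,0.6,0.6,0.6]}' 40
python3 -m creep '{"slide":[[0,0,-0.2],[0,0,0],[0,0,0]],"turn":[0,0,0],"claw":[0.6,0.6,0.6]}' 40
```

```text
clock: 36.3
eef_pos: [607.6, -382.4, 280.8]
eef_rot: [-3.141, 0.001, -3.061]
wrist_force: [1.5, -2.8, 4.4]
finger_gap: 56.3
finger_force: 2.3
clock: 36.67
eef_pos: [607.6, -382.4, 280.2]
eef_rot: [-3.14, 0.001, -3.061]
wrist_force: [-2.5, 0.0, 15.2]
finger_gap: 56.5
finger_force: 7.5
```

```bash
python3 -m creep '{"slide":[[0,0,-0.1],[0,0,0],[0,0,0]],"turn":[0,0,0],"claw":[0.6,0.6,0.6]}' 40
for i in 1 2 3 4; do python3 -m creep '{"slide":[[0,0,0.2],[0,0,0],[0,0,0],[0,0,0]],"turn":[0,0,0,0],"claw":[0.6,0.6,0.6,0.6]}' 40 | egrep 'pos|wrist'; done
```

```text
clock: 37.05
eef_pos: [607.6, -382.4, 280.1]
eef_rot: [-3.14, 0.002, -3.061]
wrist_force: [-3.9, 1.1, 20.4]
finger_gap: 56.8
finger_force: 10.3
eef_pos: [607.6, -382.4, 280.4]
wrist_force: [0.3, -1.3, 9.5]
eef_pos: [607.6, -382.4, 281.3]
wrist_force: [2.6, -2.7, 3.5]
eef_pos: [607.5, -382.3, 283.2]
wrist_force: [1.7, -1.3, 2.9]
eef_pos: [607.5, -382.3, 285.2]
wrist_force: [-0.2, -0.3, 2.2]
```

```bash
python3 -m creep '{"slide":[[0,0,2],[0,0,4],[-3,0,4],[-6,0,3],[-6,0,0],[-6,0,0],[-4,0,0],[0,0,0]],"turn":[0,0,0,0,0,0,0,0],"claw":[0.6,0.6,0.6,0.6,0.6,0.6,0.6,0.6]}' 40
python3 - <<'E'
from m import *
yaw=.0805;c,s=np.cos(yaw),np.sin(yaw)
for n in ['top','side']:
    im,d=manip.camera(n); np.save('i'+n,im); p=cloud(n,d).reshape(-1,3)
    q=np.stack([c*p[:,0]+s*p[:,1],-s*p[:,0]+c*p[:,1],p[:,2]],1)
    for y in (-41,69,179.5):
        t=q[(abs(q[:,0]-608)<40)&(abs(q[:,1]-y)<20)&(q[:,2]>212)&(q[:,2]<245)]
        b=q[(abs(q[:,0]-608)<45)&(abs(q[:,1]-y)<45)&(q[:,2]>40)&(q[:,2]<65)]
        print(n,y,'tab',len(t),(t.mean(0).round(1)) if len(t) else '','body',len(b),np.percentile(b[:,2],5) if len(b) else '')
    g=q[(abs(q[:,0]-574)<40)&(abs(q[:,1]+303)<55)&(q[:,2]<95)]; print('cover z',np.median(g[:,2]))
    h=q[(np.linalg.norm(q[:,:2]-[574,-397],axis=1)<12)]; print('button z',np.median(h[:,2]))
    for r in manip.cut_out('cover_1',n): print(np.round(r['position']),round(r['score'],2))
save(cv2.resize(np.load('iside.npy')[105:230,270:400],(620,600),interpolation=cv2.INTER_CUBIC),'final')
E
```

```text
clock: 40.05
eef_pos: [359.7, -382.3, 415.1]
eef_rot: [-3.14, 0.001, -3.064]
wrist_force: [-0.1, -0.1, 0.2]
finger_gap: 56.3
finger_force: 0.0
top -41 tab 52 [603.7 -43.1 228.1] body 79 50.68965668120761
top 69 tab 58 [605.7  66.1 228.1] body 75 49.4846012229666
top 179.5 tab 68 [606.1 175.8 226.2] body 75 51.132880439615136
cover z 78.7986897188573
button z 88.36457023536525
[400. 173.] 0.91
[362. 224.] 0.66
side -41 tab 94 [608.2 -45.8 223.6] body 3 56.75640727723292
side 69 tab 83 [608.4  63.8 223.9] body 86 51.695028649441895
side 179.5 tab 84 [609.3 174.7 223. ] body 99 48.945186731324256
cover z 77.92361477302853
button z 86.16383279060472
[312. 271.] 0.65
[400. 262.] 0.65
```

View pics/final.png

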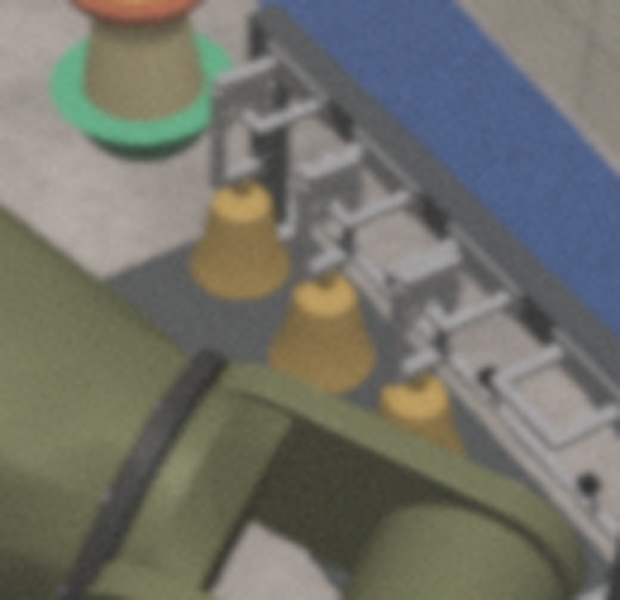

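```bash
python3 -c "
from cell import manip
print(manip.sign_off())"
```

```text
the job is handed in; nothing more can be done
None
```

The job is handed in at about 40 s. The three brass bells present hang on their own rings, the fitting cover is fully home, and the start button was pressed down and sprang back. The other cover lies flat. The gates were too small to see in the pictures, so I infer they snapped shut from each bell hanging at the right height.

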